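Heft the cartons and set out the full one

TASK

Four identical closed cartons stand under the glass shelf of the rack, but only one still holds its bottle; the others are empty packaging. Heft them to find the full one and stand it upright on the blue-lined steel tray, setting it down gently because the bottle is glass. Leave the empty cartons standing where they were, do not knock anything over or shift the other things, and mind the glass shelf above.

Things in the scene. Friction and masses are not known exactly. Their poses are not given: they have to be found in the camera images.
- rack: White two-tier counter rack, fixed. Origin on the worktop under the middle of the row of cartons; x points to its back (away from the robot), y along the row. Lower deck 180 x 490 mm, its top 20 mm above the worktop, front edge at x = -50 mm. The cartons stand on it at about x = 0, y = +165, +55, -55, -165 mm. Posts 12 mm thick at x = 60 and 120, y = +/-235 mm.
- shelf_edge (a point): Middle of the lower front edge of the rack's clear glass shelf (steel trim), 200 mm above the worktop. The shelf runs from here 121 mm to the back, 490 mm wide, 8 mm thick (trim 10 mm, rear rail up to 14 mm). It covers the rear part of the cartons: a hand coming straight down strikes it; one leaning back towards the robot by 25 to 50 degrees passes.
- tray: Fixed square stainless treatment tray with a blue liner, on the worktop to the left or right, 150 x 150 mm, walls 3 mm thick and 19 mm high including the rolled rim; the inner floor is 3 mm above the worktop. Origin at the centre of its underside, z up, x and y along its sides.
- carton_1_mid (a point): First (leftmost, highest y) of four closed, identical white cardboard cartons with a blue band near the foot, 52 x 52 mm, 125 mm high, standing in a row on the rack. Point at its centre, 62.5 mm above its underside; z up, x and y square to its faces. Empty it weighs 35 to 55 g; the one that still holds its full glass bottle weighs 200 to 350 g: a different one every time, not to be seen.
- carton_2_mid (a point): Second of four closed, identical white cardboard cartons with a blue band near the foot, 52 x 52 mm, 125 mm high, standing in a row on the rack. Point at its centre, 62.5 mm above its underside; z up, x and y square to its faces. Empty it weighs 35 to 55 g; the one that still holds its full glass bottle weighs 200 to 350 g: a different one every time, not to be seen.
- carton_3_mid (a point): Third of four closed, identical white cardboard cartons with a blue band near the foot, 52 x 52 mm, 125 mm high, standing in a row on the rack. Point at its centre, 62.5 mm above its underside; z up, x and y square to its faces. Empty it weighs 35 to 55 g; the one that still holds its full glass bottle weighs 200 to 350 g: a different one every time, not to be seen.
- carton_4_mid (a point): Fourth (rightmost) of four closed, identical white cardboard cartons with a blue band near the foot, 52 x 52 mm, 125 mm high, standing in a row on the rack. Point at its centre, 62.5 mm above its underside; z up, x and y square to its faces. Empty it weighs 35 to 55 g; the one that still holds its full glass bottle weighs 200 to 350 g: a different one every time, not to be seen.
- jar: Bystander: low glass jar with a steel lid and button, 62 mm across, 62 mm high, standing on the worktop in front of the rack. Origin at the centre of its underside.
- dish: Bystander: steel kidney dish, about 80 x 155 mm, 34 mm high, on the worktop on the side opposite the tray. Origin at its underside near the middle.
- dropper: Bystander: amber dropper bottle with a black cap, 38 mm across, 85 mm high, standing on the glass shelf. Origin at the centre of its underside.
- cup: Bystander: white ceramic cup, 60 mm across, 75 mm high, standing on the glass shelf. Origin at the centre of its underside.

How it is judged:
At the end, for the whole second after the job is handed in: The carton that holds the bottle (the one pressing on the tray with over 1.3 N) stands upright (within 5 degrees) and at rest on the tray's floor, its centre within 60 mm of the tray's centre along each side; the three empty cartons stand upright within 30 mm of where they started (((x of carton_1_mid in the frame of tray between -0.06 and 0.06 m and y of carton_1_mid in the frame of tray between -0.06 and 0.06 m and z of carton_1_mid in the frame of tray below 0.075 m and angle between each of carton_1_mid, carton_2_mid, carton_3_mid, carton_4_mid's own z axis and vertical below 0.09 rad and contact force between carton_1 and tray above 1.3 N and linear speed of carton_1 below 0.01 m/s and distance of each of carton_2_mid, carton_3_mid, carton_4_mid from where it was at the start of the episode below 0.03 m) or (x of carton_2_mid in the frame of tray between -0.06 and 0.06 m and y of carton_2_mid in the frame of tray between -0.06 and 0.06 m and z of carton_2_mid in the frame of tray below 0.075 m and angle between each of carton_2_mid, carton_1_mid, carton_3_mid, carton_4_mid's own z axis and vertical below 0.09 rad and contact force between carton_2 and tray above 1.3 N and linear speed of carton_2 below 0.01 m/s and distance of each of carton_1_mid, carton_3_mid, carton_4_mid from where it was at the start of the episode below 0.03 m) or (x of carton_3_mid in the frame of tray between -0.06 and 0.06 m and y of carton_3_mid in the frame of tray between -0.06 and 0.06 m and z of carton_3_mid in the frame of tray below 0.075 m and angle between each of carton_3_mid, carton_1_mid, carton_2_mid, carton_4_mid's own z axis and vertical below 0.09 rad and contact force between carton_3 and tray above 1.3 N and linear speed of carton_3 below 0.01 m/s and distance of each of carton_1_mid, carton_2_mid, carton_4_mid from where it was at the start of the episode below 0.03 m) or (x of carton_4_mid in the frame of tray between -0.06 and 0.06 m and y of carton_4_mid in the frame of tray between -0.06 and 0.06 m and z of carton_4_mid in the frame of tray below 0.075 m and angle between each of carton_4_mid, carton_1_mid, carton_2_mid, carton_3_mid's own z axis and vertical below 0.09 rad and contact force between carton_4 and tray above 1.3 N and linear speed of carton_4 below 0.01 m/s and distance of each of carton_1_mid, carton_2_mid, carton_3_mid from where it was at the start of the episode below 0.03 m))); the robot touches nothing.
It fails at once if a carton is tipped over (leans more than 45 degrees) (angle between any of carton_1_mid, carton_2_mid, carton_3_mid, carton_4_mid's own z axis and vertical above 0.785 rad).
It fails at once if a carton is dropped or banged down on the tray (over 35 N between them, or faster than 0.4 m/s within 15 mm of its floor) (contact force between any of carton_1, carton_2, carton_3, carton_4 and tray above 35 N or (horizontal distance between carton_1_mid and tray below 0.085 m and z of carton_1_mid in the frame of tray below 0.081 m and linear speed of carton_1 above 0.4 m/s) or (horizontal distance between carton_2_mid and tray below 0.085 m and z of carton_2_mid in the frame of tray below 0.081 m and linear speed of carton_2 above 0.4 m/s) or (horizontal distance between carton_3_mid and tray below 0.085 m and z of carton_3_mid in the frame of tray below 0.081 m and linear speed of carton_3 above 0.4 m/s) or (horizontal distance between carton_4_mid and tray below 0.085 m and z of carton_4_mid in the frame of tray below 0.081 m and linear speed of carton_4 above 0.4 m/s)).
It fails at once if the robot presses on the rack or its glass shelf with more than 20 N (contact force between any of the arm, the fingers and rack above 20 N).
It fails at once if the jar, kidney dish, dropper bottle or cup is shifted more than 30 mm or tipped (distance of any of jar, dish, dropper, cup from where it was at the start of the episode above 0.03 m or angle between any of jar, dish, dropper, cup's own z axis and vertical above 0.3 rad).
It also fails if it takes over 72 s, if anything falls off the work surface, if the arm or the gripper's body presses on something with over 40 N, if the wrist force passes 120 N, or if a joint passes its speed limit or range.

ROBOT

A 7-joint arm with a two-finger parallel gripper is mounted at the origin on the work surface. World frame = base frame: x ahead of the robot, y to its left, z up, the work surface at z = 0. Lengths are in m, angles in rad, forces in N, time in s.
With the tool pointing down it reaches from about 0.425 to 0.925 m from the base axis. Payload 6.8 kg.
Tool frame: the origin (TCP) lies between the finger pads; the fingertips stand finger_overhang ahead of it and the grasp point (between the pads) lies 6 mm ahead of it (finger_overhang is the distance from the TCP to the fingertips, in m); z points along the fingers, y is the line along which they close (so a half turn about z gives the same grasp; the last joint's range is limited). The gripper opens to 85 mm and grips with 20 to 120 N. Pads are 22 mm wide; open, the fingers measure 114 mm over their backs; the gripper's body (76 mm by 85 mm) begins 54 mm behind the grasp point. The pads swing forward as they close: fully open they stand 13 mm farther back than shut.
Start: joints at [1.067, 0.477, 0.022, 1.555, -0.011, 1.109, -0.083], TCP at [0.26, -0.623, 0.256] pointing down, gripper open.
Joint ranges: [-2.96, 2.96], [-0.34, 2.1], [-1.41, 1.46], [0.24, 2.44], [-1.37, 4.51], [0.17, 1.92], [-2.96, 2.96]. Speed limits (rad/s): [2.39, 2.39, 3.14, 3.14, 3.14, 3.14, 3.14].

INTERFACE

Orientations are given as a unit quaternion [w, x, y, z].
In Python, from station import * gives the robot as it stands.
- The arm moves only by the tool drive_tool, never from a script. Its argument "increments" is a list of rows, each an object of numbers: "claw": the finger opening in m, from 0 to 0.0854; "dx", "dy", "dz": the shift along the tool's x, y, z in m; "wx", "wy", "wz": the turn, a rotation vector about the tool's x, y, z in degrees. A call has 1 to 20 rows; each row shifts and turns the commanded pose from where the row before left it, along the tool's axes as they then stand; what a row does not reach is not made up. A row lasts 1/8 s, in which the tool goes at most 62.5 mm and 10.7 degrees, less where a joint would pass 70% of its speed; a pose out of reach is approached as far as the arm can. A call with a gripper value outside its range is refused whole. The fingers move at their own pace and stop on an object; "newtons" is the grip in N (left out, the last holds). Time passes only in rows, so rows that do not move let the fingers close. It gives the time, the measured TCP pose, the force, the opening and the grip force at its end, in the units of the state.
- get_obs(): the state, without advancing time (a new reading comes with each control period).
- read_camera(name): name is "scene" or "side" or "wrist"; returns (picture, depth): 420x560x3 uint8, red, green, blue; 420x560 float32, m along the optical axis (not along the pixel's ray), 0 where there is no reading.
- calibration(name): a dict with "intrinsics" (3x3 intrinsics, pixels), "R" (3x3) and "t" (3): a world point X has camera coordinates R X + t; the wrist camera has in their place "mount" (4x4, takes a point from camera to tool coordinates, whose origin is the TCP and whose axes are the flange's). Camera axes: x right, y down, z forward; pixel columns grow to the right and rows downward; lengths in m; the calibration is good to about 2 mm. A picture is of the moment at which its call begins: read the wrist's pose just before it. calibration takes no time and is no camera call.
- hand_in(): hands the job in; it is judged then, once.
The state is a dict: "t": time; "q": joint angles; "joint_vel": joint speeds; "joint_torque": joint torques, N m; "eef_pos": TCP position; "tool_rot": TCP orientation; "contact_force": force on the tool from outside, world axes, zero at the start; "torque": the same for the moment, N m; "gripper_width": opening from 0.0 (shut) to 1.0 (fully open); "grasp_force": force on a finger pad.
Only numpy, scipy, OpenCV 4.12 (cv2) and the standard library are available. Lean on these libraries where they do the work, as an engineer would, in place of code of your own. Each camera call takes 0.05 s, during which the arm holds its last target. There are 200 camera calls.

## Working session

There is one attempt and no reset: what is moved stays moved. The work goes in short steps, Python scripts to look and compute and a tool call to move; the robot and the scene stay as the last step left them, time stands still between calls to the robot, and variables do not carry over. Pictures are saved under pics/ and viewed, at most 10 in all, crops included, and the job is handed in when it is done.

Besides the shell and the picture viewer there is one more tool, called after ">>>" in YAML: its name, and indented under it one key for each argument. drive_tool: Moves the arm, as the interface text tells. Its arguments: {"type":"object","properties":{"increments":{"type":"array","items":{"type":"object","properties":{"claw":{"type":"number"},"dx":{"type":"number"},"dy":{"type":"number"},"dz":{"type":"number"},"wx":{"type":"number"},"wy":{"type":"number"},"wz":{"type":"number"}}}},"newtons":{"type":"number"}},"required":["increments"]}

```bash
mkdir -p pics; ls
python3 - <<'E'
from station import *
import cv2, numpy as np
o=get_obs(); print({k:np.round(v,3) for k,v in o.items()})
try: print(finger_overhang)
except Exception as e: print(e)
for n in ("scene","side"):
    p,d=read_camera(n); cv2.imwrite(f"pics/{n}0.png",p[:,:,::-1]); np.save(f"{n}0.npy",d)
    c=calibration(n); print(n,c)
print(calibration("wrist"))
E
```

```text
pics
{'t': np.float64(0.0), 'q': array([ 1.067,  0.478,  0.022,  1.556, -0.012,  1.109, -0.083]), 'joint_vel': array([ 0.   , -0.   , -0.   ,  0.001,  0.   ,  0.001, -0.   ]), 'joint_torque': array([-0.0000e+00, -5.9645e+01,  1.6080e+00, -2.8120e+01,  1.2000e-02,
        9.0000e-03, -0.0000e+00]), 'eef_pos': array([ 0.26 , -0.622,  0.255]), 'tool_rot': array([-0.001,  0.98 ,  0.197, -0.   ]), 'contact_force': array([-0.178, -0.118, -0.136]), 'torque': array([-0.004,  0.017,  0.   ]), 'grasp_force': np.float64(0.0), 'gripper_width': np.float64(1.002)}
0.025
scene {'intrinsics': array([[498.78173582,   0.        , 286.09077608],
       [  0.        , 498.78173582, 201.67542206],
       [  0.        ,   0.        ,   1.        ]]), 'R': array([[ 0.99458254,  0.10267831, -0.01620907],
       [ 0.07618958, -0.82613631, -0.55829557],
       [-0.07071575,  0.55403607, -0.82948377]]), 't': array([-0.56462963,  0.0234263 ,  1.43443832])}
side {'intrinsics': array([[445.77805664,   0.        , 284.5127282 ],
       [  0.        , 445.77805664, 210.87278009],
       [  0.        ,   0.        ,   1.        ]]), 'R': array([[-0.98217082, -0.18798634, -0.00127477],
       [-0.11319691,  0.59680577, -0.79436096],
       [ 0.1500898 , -0.78005385, -0.60744468]]), 't': array([0.5496658 , 0.18012095, 1.08356156])}
{'intrinsics': array([[318.01517372,   0.        , 275.70228909],
       [  0.        , 318.01517372, 207.71556883],
       [  0.        ,   0.        ,   1.        ]]), 'mount': array([[-1.27496059e-04, -9.44262673e-01, -3.29192934e-01,
         8.43998132e-02],
       [ 9.99999857e-01,  5.06210633e-05, -5.32501166e-04,
         9.41126762e-04],
       [ 5.19485071e-04, -3.29192954e-01,  9.44262532e-01,
        -1.18430035e-01],
       [ 0.00000000e+00,  0.00000000e+00,  0.00000000e+00,
         1.00000000e+00]])}
```

View pics/scene0.png

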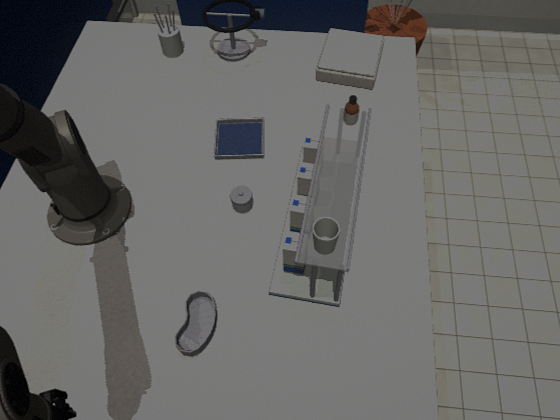

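View pics/side0.png

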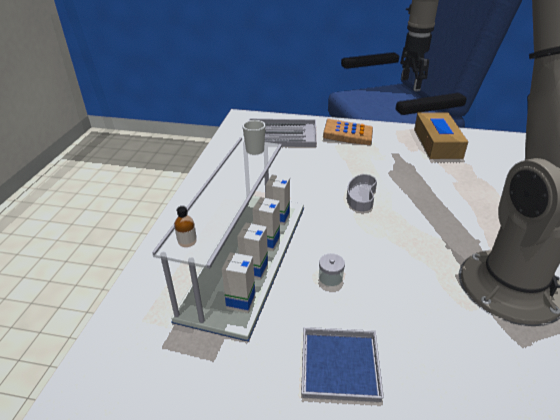

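The scene view shows the tray near (240,138), the jar at (241,198), the dish at (197,322) and four cartons along the rack at (290-310, 140-265). The side view shows the carton fronts at (240,280) to (281,200). I'll enlarge both.

Run:
```python
import cv2
a=cv2.imread("pics/scene0.png")[100:310,200:400]; cv2.imwrite("pics/sc.png",cv2.resize(a,None,fx=2.8,fy=2.8,interpolation=cv2.INTER_CUBIC))
a=cv2.imread("pics/side0.png")[160:400,160:390]; cv2.imwrite("pics/si.png",cv2.resize(a,None,fx=2.5,fy=2.5,interpolation=cv2.INTER_CUBIC))
```

```text
(no output)
```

View pics/sc.png

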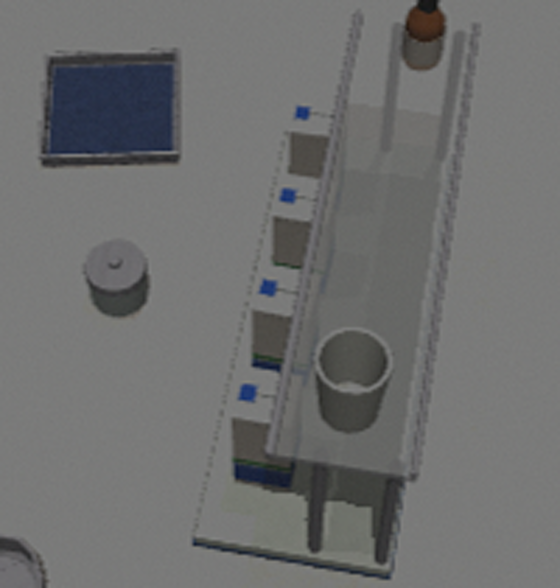

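View pics/si.png

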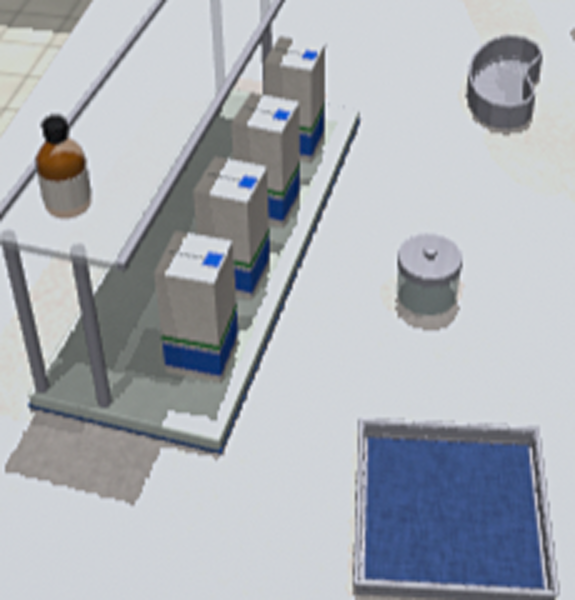

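```bash
cat > h.py <<'E'
from station import *
import numpy as np
def ray(n,u,v,z):
    c=calibration(n);K=c["intrinsics"];R=c["R"];C=-R.T@c["t"]
    d=R.T@np.linalg.inv(K)@[u,v,1]; return C+d*(z-C[2])/d[2]
def si(u,v,z): return ray("side",160+u/2.5,160+v/2.5,z)
def sc(u,v,z): return ray("scene",200+u/2.8,100+v/2.8,z)
E
python3 - <<'E'
from h import *
np.set_printoptions(precision=4,suppress=True)
A=si(219,438,.02);B=si(359,115,.02);D=si(33,404,.02);print("deck LF,RF,LB",A,B,D,np.linalg.norm(A-B))
e=(B-A)/np.linalg.norm(B-A);print("yaw",np.degrees(np.arctan2(-e[0]*-1,-e[1]))); m=(A+B)/2
print("sc RF",sc(194,541,.02),"RB",sc(390,571,.02))
print("shelf L", si(122,264,.2),"R scene",sc(270,450,.2), "L scene",sc(358,14,.2))
print("tray si",np.array([si(*p,.019) for p in((361,420),(539,427),(553,596),(355,592))]),np.mean([si(*p,.019) for p in((361,420),(539,427),(553,596),(355,592))],0))
print("tray sc",np.array([sc(*p,.019) for p in((47,55),(179,50),(180,160),(42,162))]),np.mean([sc(*p,.019) for p in((47,55),(179,50),(180,160),(42,162))],0))
for n,P in zip((1,2,3,4),[((176,233),(234,237),(221,283),(163,278)),((214,160),(268,162),(255,206),(198,203)),((245,96),(299,98),(288,137),(236,136)),((278,38),(325,46),(311,73),(266,72))]):
    q=np.array([si(*p,.145) for p in P]);print("c",n,q[:,:2].round(3).tolist(),q.mean(0))
for n,P in zip((1,2,3,4),[(292,133),(276,213),(255,305),(234,413)]): print("sc front-right? top corner",n,sc(*P,.145))
print("jar top",si(430,253,.055),sc(116,263,.055),"dish",ray("scene",197,322,.03),"cup",sc(352,362,.283),"dropper",si(55,130,.293))
E
```

```text
deck LF,RF,LB [0.5862 0.2769 0.02  ] [ 0.5403 -0.1966  0.02  ] [0.7546 0.2725 0.02  ] 0.4757053520970069
yaw -5.530033657724344
sc RF [ 0.5475 -0.2146  0.02  ] RB [ 0.7245 -0.2263  0.02  ]
shelf L [0.6564 0.2646 0.2   ] R scene [ 0.6157 -0.209   0.2   ] L scene [0.6582 0.2765 0.2   ]
tray si [[0.471  0.2352 0.019 ]
 [0.3204 0.2139 0.019 ]
 [0.3057 0.3674 0.019 ]
 [0.4513 0.3919 0.019 ]] [0.3871 0.3021 0.019 ]
tray sc [[0.3075 0.3619 0.019 ]
 [0.4571 0.3828 0.019 ]
 [0.4787 0.2227 0.019 ]
 [0.3303 0.2065 0.019 ]] [0.3934 0.2935 0.019 ]
c 1 [[0.646, 0.167], [0.596, 0.162], [0.593, 0.218], [0.642, 0.221]] [0.6193 0.1922 0.145 ]
c 2 [[0.64, 0.064], [0.59, 0.057], [0.587, 0.12], [0.638, 0.125]] [0.6138 0.0917 0.145 ]
c 3 [[0.635, -0.041], [0.581, -0.048], [0.579, 0.017], [0.628, 0.025]] [ 0.606  -0.0118  0.145 ]
c 4 [[0.625, -0.152], [0.572, -0.146], [0.578, -0.093], [0.624, -0.086]] [ 0.5998 -0.1195  0.145 ]
sc front-right? top corner 1 [0.603  0.1652 0.145 ]
sc front-right? top corner 2 [0.5961 0.0667 0.145 ]
sc front-right? top corner 3 [ 0.5865 -0.0376  0.145 ]
sc front-right? top corner 4 [ 0.5794 -0.1486  0.145 ]
jar top [0.4326 0.0561 0.055 ] [0.4375 0.0577 0.055 ] dish [ 0.3828 -0.3101  0.03  ] cup [ 0.6744 -0.1715  0.283 ] dropper [0.7115 0.2267 0.293 ]
```

```bash
cat >> h.py <<'E'
from scipy.spatial.transform import Rotation as Ro
np.set_printoptions(precision=4,suppress=True)
def tgt(tilt,yaw):  # tool leaning back to robot; camera low
    z=np.array([np.sin(tilt),0,-np.cos(tilt)]);x=np.array([-np.cos(tilt),0,-np.sin(tilt)])
    return Ro.from_euler('z',yaw)*Ro.from_matrix(np.c_[x,np.cross(z,x),z])
def cur():
    o=get_obs();return o,np.array(o["eef_pos"]),Ro.from_quat(o["tool_rot"],scalar_first=True)
def to(p,R):
    o,c,Rc=cur();d=np.asarray(p)-c
    print("shift in cur frame mm",Rc.inv().apply(d)*1e3,"| in target frame",R.inv().apply(d)*1e3,"| rotvec deg",np.degrees((Rc.inv()*R).as_rotvec()))
E
python3 - <<'E'
from h import *
to([.50,-.02,.30],tgt(np.radians(35),np.radians(-4.5)))
E
```

```text
shift in cur frame mm [ 453.6548 -463.3648  -43.8836] | in target frame [-182.8049  619.356    73.5929] | rotvec deg [ -46.2624  -11.2896 -146.5883]
```

>>> drive_tool:
  increments:
    - {"dx":0.028,"dy":-0.029,"dz":-0.003,"claw":0.0854}
    - {"dx":0.028,"dy":-0.029,"dz":-0.003}
    - {"dx":0.028,"dy":-0.029,"dz":-0.003}
    - {"dx":0.028,"dy":-0.029,"dz":-0.003}
    - {"dx":0.028,"dy":-0.029,"dz":-0.003}
    - {"dx":0.028,"dy":-0.029,"dz":-0.003}
    - {"dx":0.028,"dy":-0.029,"dz":-0.003}
    - {"dx":0.028,"dy":-0.029,"dz":-0.003}
    - {"dx":0.028,"dy":-0.029,"dz":-0.003}
    - {"dx":0.028,"dy":-0.029,"dz":-0.003}
    - {"dx":0.028,"dy":-0.029,"dz":-0.003}
    - {"dx":0.028,"dy":-0.029,"dz":-0.003}
    - {"dx":0.028,"dy":-0.029,"dz":-0.003}
    - {"dx":0.028,"dy":-0.029,"dz":-0.003}
    - {"dx":0.028,"dy":-0.029,"dz":-0.003}
    - {"dx":0.028,"dy":-0.029,"dz":-0.003}
  newtons: 25

```text
schema error: expected keys claw, dx, dy, dz, wx, wy, wz
```

>>> drive_tool:
  increments:
    - {"wx":-2.9,"wy":-0.7,"wz":-9.2}
    - {"wx":-2.9,"wy":-0.7,"wz":-9.2}
    - {"wx":-2.9,"wy":-0.7,"wz":-9.2}
    - {"wx":-2.9,"wy":-0.7,"wz":-9.2}
    - {"wx":-2.9,"wy":-0.7,"wz":-9.2}
    - {"wx":-2.9,"wy":-0.7,"wz":-9.2}
    - {"wx":-2.9,"wy":-0.7,"wz":-9.2}
    - {"wx":-2.9,"wy":-0.7,"wz":-9.2}
    - {"wx":-2.9,"wy":-0.7,"wz":-9.2}
    - {"wx":-2.9,"wy":-0.7,"wz":-9.2}
    - {"wx":-2.9,"wy":-0.7,"wz":-9.2}
    - {"wx":-2.9,"wy":-0.7,"wz":-9.2}
    - {"wx":-2.9,"wy":-0.7,"wz":-9.2}
    - {"wx":-2.9,"wy":-0.7,"wz":-9.2}
    - {"wx":-2.9,"wy":-0.7,"wz":-9.2}
    - {"wx":-2.9,"wy":-0.7,"wz":-9.2}

```text
schema error: expected keys claw, dx, dy, dz, wx, wy, wz
```

Run:
```python
from h import *
import cv2
to([.55,.03,.21],tgt(np.radians(35),np.radians(-4.5)))
o,p,R=cur(); print(o["t"],p,o["q"],R.as_matrix(),o["contact_force"])
im,d=read_camera("wrist"); cv2.imwrite("pics/w1.png",im[:,:,::-1]);np.savez("w1.npz",d=d,p=p,R=R.as_matrix())
```

```text
shift in cur frame mm [ 519.08   -490.0751   46.1503] | in target frame [-168.8009  673.1248  173.6569] | rotvec deg [ -46.2624  -11.2896 -146.5883]
0.1 [ 0.26   -0.6224  0.2554] [ 1.0669  0.4777  0.0224  1.5563 -0.0115  1.1093 -0.0831] [[ 0.9227  0.3856 -0.0008]
 [ 0.3856 -0.9227  0.0014]
 [-0.0001 -0.0016 -1.    ]] [0.0946 0.3476 0.219 ]
```

>>> drive_tool:
  increments:
    - {"dx":0.035,"dy":-0.036,"dz":-0.003,"wx":0,"wy":0,"wz":0,"claw":0.0854}
    - {"dx":0.035,"dy":-0.036,"dz":-0.003,"wx":0,"wy":0,"wz":0,"claw":0.0854}
    - {"dx":0.035,"dy":-0.036,"dz":-0.003,"wx":0,"wy":0,"wz":0,"claw":0.0854}
    - {"dx":0.035,"dy":-0.036,"dz":-0.003,"wx":0,"wy":0,"wz":0,"claw":0.0854}
    - {"dx":0.035,"dy":-0.036,"dz":-0.003,"wx":0,"wy":0,"wz":0,"claw":0.0854}
    - {"dx":0.035,"dy":-0.036,"dz":-0.003,"wx":0,"wy":0,"wz":0,"claw":0.0854}
    - {"dx":0.035,"dy":-0.036,"dz":-0.003,"wx":0,"wy":0,"wz":0,"claw":0.0854}
    - {"dx":0.035,"dy":-0.036,"dz":-0.003,"wx":0,"wy":0,"wz":0,"claw":0.0854}
    - {"dx":0.035,"dy":-0.036,"dz":-0.003,"wx":0,"wy":0,"wz":0,"claw":0.0854}
    - {"dx":0.035,"dy":-0.036,"dz":-0.003,"wx":0,"wy":0,"wz":0,"claw":0.0854}
    - {"dx":0.035,"dy":-0.036,"dz":-0.003,"wx":0,"wy":0,"wz":0,"claw":0.0854}
    - {"dx":0.035,"dy":-0.036,"dz":-0.003,"wx":0,"wy":0,"wz":0,"claw":0.0854}
    - {"dx":0.035,"dy":-0.036,"dz":-0.003,"wx":0,"wy":0,"wz":0,"claw":0.0854}
  newtons: 25

```text
t: 1.78
eef_pos: [0.4999, -0.0142, 0.2954]
tool_rot: [0.0, 0.981, 0.196, -0.0]
contact_force: [1.5, -0.4, -0.4]
gripper_width: 0.999
grasp_force: 0.0
```

>>> drive_tool:
  increments:
    - {"dx":0,"dy":0,"dz":0,"wx":-2.9,"wy":-0.7,"wz":-9.2,"claw":0.0854}
    - {"dx":0,"dy":0,"dz":0,"wx":-2.9,"wy":-0.7,"wz":-9.2,"claw":0.0854}
    - {"dx":0,"dy":0,"dz":0,"wx":-2.9,"wy":-0.7,"wz":-9.2,"claw":0.0854}
    - {"dx":0,"dy":0,"dz":0,"wx":-2.9,"wy":-0.7,"wz":-9.2,"claw":0.0854}
    - {"dx":0,"dy":0,"dz":0,"wx":-2.9,"wy":-0.7,"wz":-9.2,"claw":0.0854}
    - {"dx":0,"dy":0,"dz":0,"wx":-2.9,"wy":-0.7,"wz":-9.2,"claw":0.0854}
    - {"dx":0,"dy":0,"dz":0,"wx":-2.9,"wy":-0.7,"wz":-9.2,"claw":0.0854}
    - {"dx":0,"dy":0,"dz":0,"wx":-2.9,"wy":-0.7,"wz":-9.2,"claw":0.0854}
    - {"dx":0,"dy":0,"dz":0,"wx":-2.9,"wy":-0.7,"wz":-9.2,"claw":0.0854}
    - {"dx":0,"dy":0,"dz":0,"wx":-2.9,"wy":-0.7,"wz":-9.2,"claw":0.0854}
    - {"dx":0,"dy":0,"dz":0,"wx":-2.9,"wy":-0.7,"wz":-9.2,"claw":0.0854}
    - {"dx":0,"dy":0,"dz":0,"wx":-2.9,"wy":-0.7,"wz":-9.2,"claw":0.0854}
    - {"dx":0,"dy":0,"dz":0,"wx":-2.9,"wy":-0.7,"wz":-9.2,"claw":0.0854}
    - {"dx":0,"dy":0,"dz":0,"wx":-2.9,"wy":-0.7,"wz":-9.2,"claw":0.0854}
    - {"dx":0,"dy":0,"dz":0,"wx":-2.9,"wy":-0.7,"wz":-9.2,"claw":0.0854}
    - {"dx":0,"dy":0,"dz":0,"wx":-2.9,"wy":-0.7,"wz":-9.2,"claw":0.0854}

```text
t: 3.78
eef_pos: [0.499, -0.0157, 0.2949]
tool_rot: [0.3, 0.04, 0.953, -0.012]
contact_force: [-0.3, 0.1, 1.2]
gripper_width: 1.001
grasp_force: 0.0
```

Run:
```python
from h import *
import cv2
to([.55,.03,.21],tgt(np.radians(35),np.radians(-4.5)))
o,p,R=cur(); print(o["t"],p,o["q"],R.as_matrix(),o["contact_force"])
im,d=read_camera("wrist"); cv2.imwrite("pics/w1.png",im[:,:,::-1]);np.savez("w1.npz",d=d,p=p,R=R.as_matrix())
```

```text
shift in cur frame mm [10.0975 49.6484 96.5808] | in target frame [10.0339 49.5478 96.6391] | rotvec deg [-0.0903 -0.1133 -0.2943]
3.775 [ 0.499  -0.0157  0.2949] [ 0.2162 -0.085  -0.3729  2.2987  0.3267  0.3455  1.0464] [[-0.8173  0.0836  0.5701]
 [ 0.0695  0.9965 -0.0464]
 [-0.572   0.0016 -0.8203]] [-0.2587  0.0686  1.2403]
```

View pics/w1.png

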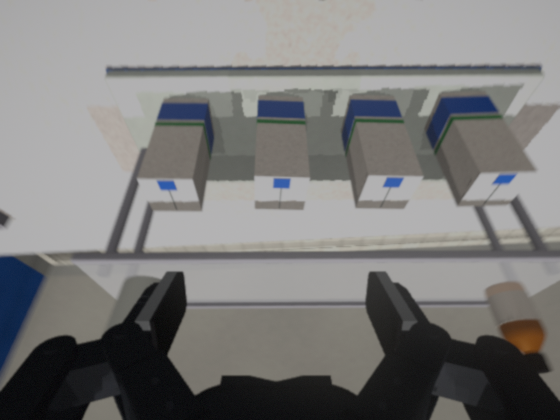

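The wrist view, upside down, shows c4 to c1 from left to right, with front-top edges at row ~178 and columns about 139-200, 254-309, 360-415 and 462-530. The shelf trim is at row 255. I'll enlarge the tops.

Run:
```python
import cv2
a=cv2.imread("pics/w1.png")[85:265,125:545]
a=cv2.convertScaleAbs(a,alpha=1.2)
l=cv2.resize(a[:,:210],None,fx=3.6,fy=3.2,interpolation=cv2.INTER_CUBIC)
cv2.imwrite("pics/w1L.png",cv2.resize(a,None,fx=1.9,fy=3.2,interpolation=cv2.INTER_CUBIC))
```

```text
(no output)
```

View pics/w1L.png

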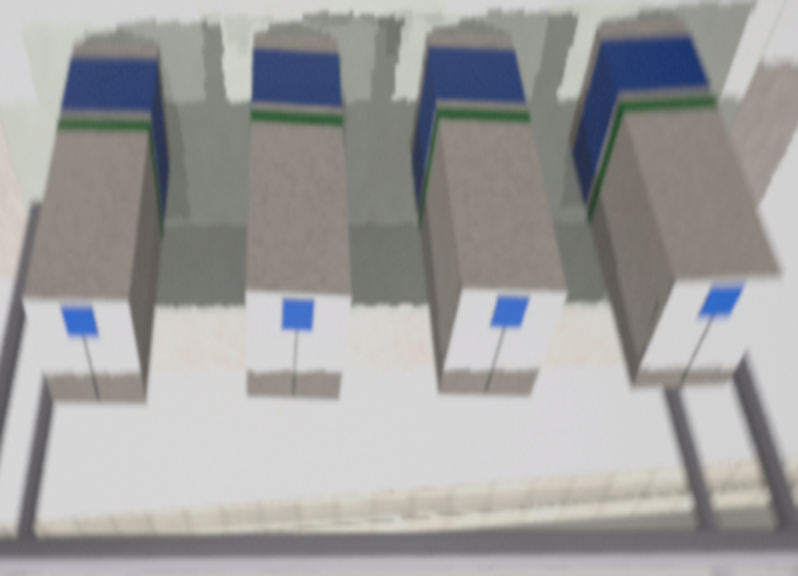

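Run:
```python
from h import *
w=np.load("w1.npz");c=calibration("wrist");M=c["mount"];K=c["intrinsics"]
def wr(u,v,z):
    u=125+u/1.9;v=85+v/3.2
    d=w["R"]@M[:3,:3]@np.linalg.inv(K)@[u,v,1];C=w["p"]+w["R"]@M[:3,3];return C+d*(z-C[2])/d[2]
T={4:((24,297),(128,302),(48,401),(146,402)),3:((247,290),(351,293),(247,396),(340,398)),2:((461,289),(567,292),(438,391),(532,395)),1:((673,279),(780,274),(632,384),(733,381))}
for n,P in T.items():
    q=np.array([wr(*p,.145) for p in P]);e=q[1]-q[0];f=q[3]-q[2];s=e+f
    print(n,q.mean(0)[:2],"yaw",np.degrees(np.arctan2(-s[0],s[1])),"w",np.linalg.norm(e),np.linalg.norm(f),np.linalg.norm(q[2:].mean(0)-q[:2].mean(0)))
a,b=wr(5,540,.2),wr(780,536,.2);print("shelf edge",a,b)
```

```text
4 [ 0.6052 -0.1313] yaw -6.410328652371703 w 0.05097386031425936 0.05518909756978756 0.05167857865482708
3 [ 0.6116 -0.0207] yaw -6.254455635374774 w 0.051175865607439905 0.05229323012360863 0.05263960841124382
2 [0.6194 0.0854] yaw -6.827585052053203 w 0.05254901837198735 0.05327506819142107 0.050809081007916236
1 [0.6224 0.1897] yaw -2.858593727777468 w 0.05063595030179861 0.054982276660387394 0.05132826033702666
shelf edge [ 0.6222 -0.1691  0.2   ] [0.6532 0.2193 0.2   ]
```

```bash
cat >> h.py <<'E'
C={1:(.6224,.1897),2:(.6194,.0854),3:(.6116,-.0207),4:(.6052,-.1313)}
def pre(n,gz=.115,back=.09):
    o,p,R=cur();z=R.as_matrix()[:,2];g=np.array([*C[n],gz]);to(g-(.006+back)*z,R);return o
E
python3 - <<'E'
from h import *
pre(3)
E
```

```text
shift in cur frame mm [ 10.0843   5.1278 115.8855] | in target frame [ 10.0843   5.1278 115.8855] | rotvec deg [0. 0. 0.]
```

>>> drive_tool:
  increments:
    - {"dx":0.005,"dy":0.0025,"dz":0.04,"wx":0,"wy":0,"wz":0,"claw":0.0854}
    - {"dx":0.005,"dy":0.0025,"dz":0.04,"wx":0,"wy":0,"wz":0,"claw":0.0854}
    - {"dx":0,"dy":0,"dz":0.036,"wx":0,"wy":0,"wz":0,"claw":0.0854}
    - {"dx":0,"dy":0,"dz":0.02,"wx":0,"wy":0,"wz":0,"claw":0.0854}
    - {"dx":0,"dy":0,"dz":0.02,"wx":0,"wy":0,"wz":0,"claw":0.0854}
    - {"dx":0,"dy":0,"dz":0.02,"wx":0,"wy":0,"wz":0,"claw":0.0854}
    - {"dx":0,"dy":0,"dz":0.015,"wx":0,"wy":0,"wz":0,"claw":0.0854}
    - {"dx":0,"dy":0,"dz":0.015,"wx":0,"wy":0,"wz":0,"claw":0.0854}
    - {"dx":0,"dy":0,"dz":0,"wx":0,"wy":0,"wz":0,"claw":0.0854}
    - {"dx":0,"dy":0,"dz":0,"wx":0,"wy":0,"wz":0,"claw":0.0854}

```text
t: 5.08
eef_pos: [0.6016, -0.022, 0.1356]
tool_rot: [0.3, 0.045, 0.953, -0.013]
contact_force: [-1.1, -0.3, -0.6]
gripper_width: 1.0
grasp_force: 0.0
```

Run:
```python
from h import *
import cv2
o=pre(3,back=0); print(o["contact_force"],o["t"])
im,d=read_camera("wrist"); cv2.imwrite("pics/w2.png",im[:,:,::-1])
```

```text
shift in cur frame mm [ 3.7279  2.1534 16.4868] | in target frame [ 3.7279  2.1534 16.4868] | rotvec deg [0. 0. 0.]
[-1.1078 -0.2583 -0.6164] 5.075
```

View pics/w2.png

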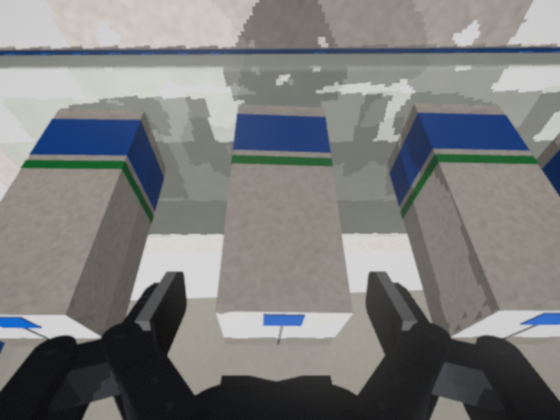

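The wrist view shows c3 (columns 222-350) centred between the open fingers at columns 185 and 367. The tool is still about 16 mm short.

>>> drive_tool:
  increments:
    - {"dx":0.002,"dy":0.001,"dz":0.005,"wx":0,"wy":0,"wz":0,"claw":0.0854}
    - {"dx":0.002,"dy":0.001,"dz":0.005,"wx":0,"wy":0,"wz":0,"claw":0.0854}
    - {"dx":0,"dy":0,"dz":0.005,"wx":0,"wy":0,"wz":0,"claw":0.0854}
    - {"dx":0,"dy":0,"dz":0,"wx":0,"wy":0,"wz":0,"claw":0.0854}
    - {"dx":0,"dy":0,"dz":0,"wx":0,"wy":0,"wz":0,"claw":0.045}
    - {"dx":0,"dy":0,"dz":0,"wx":0,"wy":0,"wz":0,"claw":0.045}
    - {"dx":0,"dy":0,"dz":0,"wx":0,"wy":0,"wz":0,"claw":0.045}
    - {"dx":0,"dy":0,"dz":0,"wx":0,"wy":0,"wz":0,"claw":0.045}
    - {"dx":0,"dy":0,"dz":0,"wx":0,"wy":0,"wz":0,"claw":0.045}
    - {"dx":0,"dy":0,"dz":0,"wx":0,"wy":0,"wz":0,"claw":0.045}
  newtons: 25

```text
t: 6.38
eef_pos: [0.6076, -0.0205, 0.1211]
tool_rot: [0.3, 0.044, 0.953, -0.014]
contact_force: [0.5, -0.2, 2.2]
gripper_width: 0.61
grasp_force: 26.4
```

Run:
```python
from h import *
o=pre(3,back=0); print(o["contact_force"],o["torque"],o["t"],o["joint_torque"],cur()[2].inv().apply([0,0,1])*15)
```

```text
shift in cur frame mm [0.2359 0.1993 1.3156] | in target frame [0.2359 0.1993 1.3156] | rotvec deg [0. 0. 0.]
[ 0.4829 -0.1694  2.1571] [-0.0469  0.1259 -0.0022] 6.375 [  0.0225 -42.6393  -2.6779 -15.8679   0.387    0.7906  -0.0457] [ -8.6057   0.0043 -12.2859]
```

>>> drive_tool:
  increments:
    - {"dx":-0.0017,"dy":0,"dz":-0.0025,"wx":0,"wy":0,"wz":0,"claw":0.045}
    - {"dx":-0.0017,"dy":0,"dz":-0.0025,"wx":0,"wy":0,"wz":0,"claw":0.045}
    - {"dx":-0.0017,"dy":0,"dz":-0.0025,"wx":0,"wy":0,"wz":0,"claw":0.045}
    - {"dx":0,"dy":0,"dz":0,"wx":0,"wy":0,"wz":0,"claw":0.045}
    - {"dx":0,"dy":0,"dz":0,"wx":0,"wy":0,"wz":0,"claw":0.045}
    - {"dx":0,"dy":0,"dz":0,"wx":0,"wy":0,"wz":0,"claw":0.045}
    - {"dx":0,"dy":0,"dz":0,"wx":0,"wy":0,"wz":0,"claw":0.045}

```text
t: 7.25
eef_pos: [0.607, -0.0205, 0.1297]
tool_rot: [0.3, 0.044, 0.953, -0.014]
contact_force: [-0.3, 0.8, -0.7]
gripper_width: 0.614
grasp_force: 26.3
```

Run:
```python
from h import *
o=pre(3,back=0); print(o["contact_force"],o["torque"],o["t"],o["joint_torque"])
```

```text
shift in cur frame mm [4.6499 0.2579 8.6569] | in target frame [4.6499 0.2579 8.6569] | rotvec deg [0. 0. 0.]
[-0.3444  0.7573 -0.7158] [0.0872 0.6967 0.0209] 7.25 [ -0.014  -44.1996  -2.4192 -18.1681   0.5852   1.0708  -0.0005]
```

```bash
cat >> h.py <<'E'
def avg(n=12):
    F=[];T=[];J=[]
    for _ in range(n):
        read_camera("side");o=get_obs();F.append(o["contact_force"]);T.append(o["torque"]);J.append(o["joint_torque"])
    print("F",np.mean(F,0),np.std(F,0),"T",np.mean(T,0),np.std(T,0),"J",np.mean(J,0),"t",o["t"],"grip",o["grasp_force"],o["gripper_width"])
E
python3 - <<'E'
from h import *
avg()
E
```

```text
F [ 0.3585  0.1109 -0.5174] [0.4743 0.4078 0.4314] T [ 0.0542  0.6523 -0.0116] [0.0272 0.0305 0.0243] J [  0.0009 -44.1731  -2.4161 -18.1721   0.5848   1.0712  -0.0001] t 7.85 grip 26.343770028333893 0.6157794328004155
```

>>> drive_tool:
  increments:
    - {"dx":0.0017,"dy":0,"dz":0.0025,"wx":0,"wy":0,"wz":0,"claw":0.045}
    - {"dx":0.0017,"dy":0,"dz":0.0025,"wx":0,"wy":0,"wz":0,"claw":0.045}
    - {"dx":0.0016,"dy":0,"dz":0.0023,"wx":0,"wy":0,"wz":0,"claw":0.045}
    - {"dx":0,"dy":0,"dz":0,"wx":0,"wy":0,"wz":0,"claw":0.045}
    - {"dx":0,"dy":0,"dz":0,"wx":0,"wy":0,"wz":0,"claw":0.0854}
    - {"dx":0,"dy":0,"dz":0,"wx":0,"wy":0,"wz":0,"claw":0.0854}
    - {"dx":0,"dy":0,"dz":0,"wx":0,"wy":0,"wz":0,"claw":0.0854}
    - {"dx":0,"dy":0,"dz":0,"wx":0,"wy":0,"wz":0,"claw":0.0854}
    - {"dx":0,"dy":0,"dz":-0.01,"wx":0,"wy":0,"wz":0,"claw":0.0854}
    - {"dx":0,"dy":0,"dz":-0.02,"wx":0,"wy":0,"wz":0,"claw":0.0854}
    - {"dx":0,"dy":0,"dz":-0.02,"wx":0,"wy":0,"wz":0,"claw":0.0854}
    - {"dx":0,"dy":0,"dz":-0.02,"wx":0,"wy":0,"wz":0,"claw":0.0854}
    - {"dx":0,"dy":0,"dz":-0.02,"wx":0,"wy":0,"wz":0,"claw":0.0854}
    - {"dx":0,"dy":0,"dz":-0.01,"wx":0,"wy":0,"wz":0,"claw":0.0854}
    - {"dx":0,"dy":0,"dz":0,"wx":0,"wy":0,"wz":0,"claw":0.0854}

```text
t: 9.72
eef_pos: [0.55, -0.0151, 0.2042]
tool_rot: [0.301, 0.044, 0.952, -0.013]
contact_force: [0.3, -0.0, 0.4]
gripper_width: 0.997
grasp_force: 0.0
```

Run:
```python
from h import *
pre(2);avg(4)
```

```text
shift in cur frame mm [  2.3421 106.4147  11.4428] | in target frame [  2.3421 106.4147  11.4428] | rotvec deg [0. 0. 0.]
F [ 0.1721 -0.0183 -0.263 ] [0.2547 0.6591 0.8526] T [ 0.0343  0.6026 -0.0211] [0.0297 0.0091 0.0195] J [  0.0083 -33.5925  -0.7069 -21.8353   0.4191  -0.3906   0.0587] t 9.925 grip 0.0 1.0012109684637638
```

>>> drive_tool:
  increments:
    - {"dx":0.001,"dy":0.021,"dz":0,"wx":0,"wy":0,"wz":0,"claw":0.0854}
    - {"dx":0.001,"dy":0.021,"dz":0,"wx":0,"wy":0,"wz":0,"claw":0.0854}
    - {"dx":0,"dy":0.021,"dz":0,"wx":0,"wy":0,"wz":0,"claw":0.0854}
    - {"dx":0,"dy":0.021,"dz":0,"wx":0,"wy":0,"wz":0,"claw":0.0854}
    - {"dx":0,"dy":0.021,"dz":0,"wx":0,"wy":0,"wz":0,"claw":0.0854}
    - {"dx":0,"dy":0.001,"dz":0,"wx":0,"wy":0,"wz":0,"claw":0.0854}
    - {"dx":0,"dy":0,"dz":0.015,"wx":0,"wy":0,"wz":0,"claw":0.0854}
    - {"dx":0,"dy":0,"dz":0.015,"wx":0,"wy":0,"wz":0,"claw":0.0854}
    - {"dx":0,"dy":0,"dz":0.015,"wx":0,"wy":0,"wz":0,"claw":0.0854}
    - {"dx":0,"dy":0,"dz":0.015,"wx":0,"wy":0,"wz":0,"claw":0.0854}
    - {"dx":0,"dy":0,"dz":0.015,"wx":0,"wy":0,"wz":0,"claw":0.0854}
    - {"dx":0,"dy":0,"dz":0.013,"wx":0,"wy":0,"wz":0,"claw":0.0854}
    - {"dx":0,"dy":0,"dz":0,"wx":0,"wy":0,"wz":0,"claw":0.0854}

```text
t: 11.55
eef_pos: [0.6083, 0.0846, 0.1287]
tool_rot: [0.299, 0.045, 0.953, -0.014]
contact_force: [-0.3, -0.6, -1.0]
gripper_width: 1.001
grasp_force: 0.0
```

Run:
```python
from h import *
pre(2,back=0)
```

```text
shift in cur frame mm [-1.1749  1.8559 11.5499] | in target frame [-1.1749  1.8559 11.5499] | rotvec deg [0. 0. 0.]
```

Next I close the last 11 mm, grip, lift 9 mm and hold.

>>> drive_tool:
  increments:
    - {"dx":-0.001,"dy":0.001,"dz":0.005,"wx":0,"wy":0,"wz":0,"claw":0.0854}
    - {"dx":0,"dy":0.001,"dz":0.005,"wx":0,"wy":0,"wz":0,"claw":0.0854}
    - {"dx":0,"dy":0,"dz":0,"wx":0,"wy":0,"wz":0,"claw":0.0854}
    - {"dx":0,"dy":0,"dz":0,"wx":0,"wy":0,"wz":0,"claw":0.045}
    - {"dx":0,"dy":0,"dz":0,"wx":0,"wy":0,"wz":0,"claw":0.045}
    - {"dx":0,"dy":0,"dz":0,"wx":0,"wy":0,"wz":0,"claw":0.045}
    - {"dx":0,"dy":0,"dz":0,"wx":0,"wy":0,"wz":0,"claw":0.045}
    - {"dx":0,"dy":0,"dz":0,"wx":0,"wy":0,"wz":0,"claw":0.045}
    - {"dx":0,"dy":0,"dz":0,"wx":0,"wy":0,"wz":0,"claw":0.045}
    - {"dx":-0.0017,"dy":0,"dz":-0.0025,"wx":0,"wy":0,"wz":0,"claw":0.045}
    - {"dx":-0.0017,"dy":0,"dz":-0.0025,"wx":0,"wy":0,"wz":0,"claw":0.045}
    - {"dx":-0.0017,"dy":0,"dz":-0.0025,"wx":0,"wy":0,"wz":0,"claw":0.045}
    - {"dx":0,"dy":0,"dz":0,"wx":0,"wy":0,"wz":0,"claw":0.045}
    - {"dx":0,"dy":0,"dz":0,"wx":0,"wy":0,"wz":0,"claw":0.045}
    - {"dx":0,"dy":0,"dz":0,"wx":0,"wy":0,"wz":0,"claw":0.045}
  newtons: 25

```text
t: 13.42
eef_pos: [0.6149, 0.0872, 0.131]
tool_rot: [0.3, 0.044, 0.953, -0.014]
contact_force: [-0.2, 0.6, -2.9]
gripper_width: 0.608
grasp_force: 28.6
```

Run:
```python
from h import *
pre(2,back=0);avg(10)
```

```text
shift in cur frame mm [ 5.3754 -1.3785  9.7415] | in target frame [ 5.3754 -1.3785  9.7415] | rotvec deg [0. 0. 0.]
F [ 0.0403 -0.0041 -2.782 ] [0.4666 0.5433 0.5877] T [0.1002 0.9248 0.0084] [0.0343 0.0202 0.0355] J [ -0.002  -47.4833  -2.0918 -19.4859   0.9755   1.1451   0.0007] t 13.925 grip 28.649056814610958 0.6097481814332171
```

c2 is full (about 2.8 N, against 0.5 N for c3). I'll tighten the grip and bring it out from under the shelf.

>>> drive_tool:
  increments:
    - {"dx":0,"dy":0,"dz":0,"wx":0,"wy":0,"wz":0,"claw":0.04}
    - {"dx":0,"dy":0,"dz":0,"wx":0,"wy":0,"wz":0,"claw":0.04}
    - {"dx":0.006,"dy":0,"dz":-0.004,"wx":0,"wy":0,"wz":0,"claw":0.04}
    - {"dx":0.009,"dy":0,"dz":-0.006,"wx":0,"wy":0,"wz":0,"claw":0.04}
    - {"dx":0.009,"dy":0,"dz":-0.006,"wx":0,"wy":0,"wz":0,"claw":0.04}
    - {"dx":0,"dy":0,"dz":-0.012,"wx":0,"wy":0,"wz":0,"claw":0.04}
    - {"dx":0,"dy":0,"dz":-0.015,"wx":0,"wy":0,"wz":0,"claw":0.04}
    - {"dx":0,"dy":0,"dz":-0.015,"wx":0,"wy":0,"wz":0,"claw":0.04}
    - {"dx":0,"dy":0,"dz":-0.015,"wx":0,"wy":0,"wz":0,"claw":0.04}
    - {"dx":0,"dy":0,"dz":-0.015,"wx":0,"wy":0,"wz":0,"claw":0.04}
    - {"dx":0,"dy":0,"dz":0,"wx":0,"wy":0,"wz":0,"claw":0.04}
  newtons: 40

```text
t: 15.3
eef_pos: [0.5447, 0.0938, 0.1903]
tool_rot: [0.301, 0.044, 0.953, -0.014]
contact_force: [0.4, 0.6, -3.5]
gripper_width: 0.608
grasp_force: 47.6
```

Run:
```python
from h import *
o,p,R=cur();print(o["q"],o["t"],o["gripper_width"],o["contact_force"])
to([.46,.21,.20],R)
```

```text
[-0.1202  0.2134 -0.3589  2.2976  1.3352  0.3862 -0.1831] 15.3 0.6077947955922982 [ 0.3976  0.6191 -3.5092]
shift in cur frame mm [ 72.1797 107.9654 -62.4276] | in target frame [ 72.1797 107.9654 -62.4276] | rotvec deg [0. 0. 0.]
```

>>> drive_tool:
  increments:
    - {"dx":0.008,"dy":0.008,"dz":-0.006,"wx":2.8,"wy":0,"wz":4.1,"claw":0.04}
    - {"dx":0.008,"dy":0.008,"dz":-0.006,"wx":4,"wy":0,"wz":5.7,"claw":0.04}
    - {"dx":0.008,"dy":0.008,"dz":-0.006,"wx":4,"wy":0,"wz":5.7,"claw":0.04}
    - {"dx":0.008,"dy":0.008,"dz":-0.006,"wx":4,"wy":0,"wz":5.7,"claw":0.04}
    - {"dx":0.008,"dy":0.008,"dz":-0.006,"wx":4,"wy":0,"wz":5.7,"claw":0.04}
    - {"dx":0,"dy":0,"dz":0,"wx":0,"wy":0,"wz":0,"claw":0.04}

```text
t: 16.05
eef_pos: [0.5107, 0.1485, 0.1907]
tool_rot: [0.284, 0.31, 0.902, -0.097]
contact_force: [-1.3, -0.7, -2.7]
gripper_width: 0.603
grasp_force: 47.6
```

Run:
```python
from h import *
o,p,R=cur();print(p,o["q"],o["t"],o["gripper_width"],R.as_matrix()[:,2],R.as_euler('ZYX',degrees=True))
to([.41,.30,.17],tgt(np.radians(35),np.radians(-65)));to([.41,.30,.17],R)
```

```text
[0.5107 0.1485 0.1907] [-0.3549  0.3174 -0.4393  2.1566  1.0188  0.9068 -0.6047] 16.05 0.6028722839952121 [ 0.4524 -0.3502 -0.8202] [142.0639  34.8962 179.8905]
shift in cur frame mm [153.3287  57.7417 -81.6089] | in target frame [159.1689 -27.2092 -86.1901] | rotvec deg [15.6113 -0.1231 22.1844]
shift in cur frame mm [153.3287  57.7417 -81.6089] | in target frame [153.3287  57.7417 -81.6089] | rotvec deg [0. 0. 0.]
```

>>> drive_tool:
  increments:
    - {"dx":0.015,"dy":0.006,"dz":-0.008,"wx":0,"wy":0,"wz":0,"claw":0.04}
    - {"dx":0.02,"dy":0.008,"dz":-0.011,"wx":0,"wy":0,"wz":0,"claw":0.04}
    - {"dx":0.02,"dy":0.008,"dz":-0.011,"wx":0,"wy":0,"wz":0,"claw":0.04}
    - {"dx":0.02,"dy":0.008,"dz":-0.011,"wx":0,"wy":0,"wz":0,"claw":0.04}
    - {"dx":0.02,"dy":0.008,"dz":-0.011,"wx":0,"wy":0,"wz":0,"claw":0.04}
    - {"dx":0.02,"dy":0.008,"dz":-0.011,"wx":0,"wy":0,"wz":0,"claw":0.04}
    - {"dx":0.02,"dy":0.006,"dz":-0.01,"wx":0,"wy":0,"wz":0,"claw":0.04}
    - {"dx":0.015,"dy":0.006,"dz":-0.008,"wx":0,"wy":0,"wz":0,"claw":0.04}
    - {"dx":0,"dy":0,"dz":0,"wx":0,"wy":0,"wz":0,"claw":0.04}
    - {"dx":0,"dy":0,"dz":0,"wx":0,"wy":0,"wz":0,"claw":0.04}

```text
t: 17.3
eef_pos: [0.4131, 0.2955, 0.1717]
tool_rot: [0.284, 0.312, 0.901, -0.098]
contact_force: [-0.0, -0.5, -2.7]
gripper_width: 0.606
grasp_force: 47.5
```

Run:
```python
from h import *
import cv2
o,p,R=cur();print(p,o["q"],o["t"],o["gripper_width"],o["contact_force"],R.as_euler('ZYX',degrees=True))
to([.40,.30,.105],R)
im,d=read_camera("side"); cv2.imwrite("pics/s2.png",im[:,:,::-1])
```

```text
[0.4131 0.2955 0.1717] [-0.6345  0.4235 -0.5557  2.0837  0.9272  1.1216 -0.8728] 17.3 0.6059346619796022 [-0.047  -0.5336 -2.7323] [ 141.8634   34.9819 -179.9848]
shift in cur frame mm [49.014  -4.5076 47.159 ] | in target frame [49.014  -4.5076 47.159 ] | rotvec deg [0. 0. 0.]
```

View pics/s2.png

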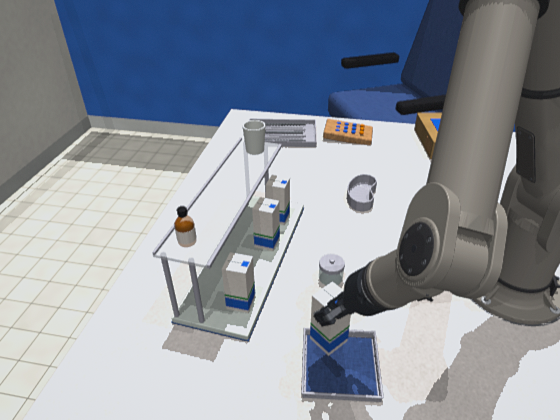

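The side view shows the carton upright in the gripper just above the back edge of the tray, around (330,325). The other three cartons still stand on the rack. Now I lower it.

>>> drive_tool:
  increments:
    - {"dx":0.008,"dy":-0.0013,"dz":0.0066,"wx":0,"wy":0,"wz":0,"claw":0.04}
    - {"dx":0.008,"dy":-0.0013,"dz":0.0066,"wx":0,"wy":0,"wz":0,"claw":0.04}
    - {"dx":0.008,"dy":-0.0013,"dz":0.0066,"wx":0,"wy":0,"wz":0,"claw":0.04}
    - {"dx":0.008,"dy":-0.0013,"dz":0.0066,"wx":0,"wy":0,"wz":0,"claw":0.04}
    - {"dx":0.008,"dy":-0.0013,"dz":0.0066,"wx":0,"wy":0,"wz":0,"claw":0.04}
    - {"dx":0.008,"dy":-0.0013,"dz":0.0066,"wx":0,"wy":0,"wz":0,"claw":0.04}
    - {"dx":0,"dy":0,"dz":0,"wx":0,"wy":0,"wz":0,"claw":0.04}
    - {"dx":0,"dy":0,"dz":0,"wx":0,"wy":0,"wz":0,"claw":0.04}

```text
t: 18.35
eef_pos: [0.3949, 0.3006, 0.112]
tool_rot: [0.284, 0.311, 0.902, -0.098]
contact_force: [-0.4, -0.2, -2.4]
gripper_width: 0.606
grasp_force: 47.5
```

Run:
```python
from h import *
o,p,R=cur();to([.395,.30,.105],R);avg(4)
```

```text
shift in cur frame mm [ 3.6063 -0.4161  5.9629] | in target frame [ 3.6063 -0.4161  5.9629] | rotvec deg [0. 0. 0.]
F [-0.0605  0.0439 -2.1952] [0.3952 0.4857 0.2111] T [ 0.5672  0.747  -0.0062] [0.0229 0.0174 0.0372] J [ -0.0647 -48.8466  -4.4965 -15.8752   1.2983   2.4678   0.0025] t 18.55 grip 47.538270307704806 0.604985633191465
```

Still hanging free. I'll go down in 1.5 mm steps.

>>> drive_tool:
  increments:
    - {"dx":0.0009,"dy":0,"dz":0.0012,"wx":0,"wy":0,"wz":0,"claw":0.04}
    - {"dx":0.0009,"dy":0,"dz":0.0012,"wx":0,"wy":0,"wz":0,"claw":0.04}
    - {"dx":0.0009,"dy":0,"dz":0.0012,"wx":0,"wy":0,"wz":0,"claw":0.04}
    - {"dx":0.0006,"dy":0,"dz":0.0008,"wx":0,"wy":0,"wz":0,"claw":0.04}
    - {"dx":0,"dy":0,"dz":0,"wx":0,"wy":0,"wz":0,"claw":0.04}
    - {"dx":0,"dy":0,"dz":0,"wx":0,"wy":0,"wz":0,"claw":0.04}

```text
t: 19.3
eef_pos: [0.3946, 0.3006, 0.1063]
tool_rot: [0.284, 0.311, 0.902, -0.098]
contact_force: [-0.1, -0.7, -1.9]
gripper_width: 0.604
grasp_force: 47.6
```

Run:
```python
from h import *
o,p,R=cur();to([.395,.30,.105],R);avg(4)
```

```text
shift in cur frame mm [ 0.1932 -0.2392  1.4656] | in target frame [ 0.1932 -0.2392  1.4656] | rotvec deg [0. 0. 0.]
F [-0.0085  0.1316 -2.9099] [0.1288 0.2875 0.3274] T [0.5686 0.7074 0.0067] [0.0351 0.0184 0.029 ] J [ -0.0034 -49.3393  -4.5205 -15.5642   1.2707   2.4903   0.002 ] t 19.5 grip 47.55721930414438 0.6065125460867289
```

>>> drive_tool:
  increments:
    - {"dx":0.0006,"dy":0,"dz":0.0008,"wx":0,"wy":0,"wz":0,"claw":0.04}
    - {"dx":0.0003,"dy":0,"dz":0.0004,"wx":0,"wy":0,"wz":0,"claw":0.04}
    - {"dx":0,"dy":0,"dz":0,"wx":0,"wy":0,"wz":0,"claw":0.04}
    - {"dx":0,"dy":0,"dz":0,"wx":0,"wy":0,"wz":0,"claw":0.04}

```text
t: 20.0
eef_pos: [0.3946, 0.3006, 0.1053]
tool_rot: [0.284, 0.311, 0.902, -0.098]
contact_force: [-2.3, -0.5, 6.0]
gripper_width: 0.607
grasp_force: 47.9
```

Run:
```python
from h import *
o,p,R=cur();to([.395,.30,.105],R);avg(4)
```

```text
shift in cur frame mm [-0.3806 -0.2824  0.6656] | in target frame [-0.3806 -0.2824  0.6656] | rotvec deg [0. 0. 0.]
F [-2.5192 -0.641   5.6843] [0.3378 0.4983 0.2278] T [-0.1451  0.4859 -0.2544] [0.0165 0.0183 0.0425] J [  0.5432 -45.8641  -3.8388 -15.0904   1.3645   1.3086  -0.0192] t 20.2 grip 47.88427063263953 0.6029661806406427
```

The carton has touched down gently (about 8 N). I'll ease off, release and retreat.

>>> drive_tool:
  increments:
    - {"dx":-0.0003,"dy":0,"dz":-0.0004,"wx":0,"wy":0,"wz":0,"claw":0.04}
    - {"dx":0,"dy":0,"dz":0,"wx":0,"wy":0,"wz":0,"claw":0.0854}
    - {"dx":0,"dy":0,"dz":0,"wx":0,"wy":0,"wz":0,"claw":0.0854}
    - {"dx":0,"dy":0,"dz":0,"wx":0,"wy":0,"wz":0,"claw":0.0854}
    - {"dx":0,"dy":0,"dz":0,"wx":0,"wy":0,"wz":0,"claw":0.0854}
    - {"dx":0,"dy":0,"dz":-0.008,"wx":0,"wy":0,"wz":0,"claw":0.0854}
    - {"dx":0,"dy":0,"dz":-0.015,"wx":0,"wy":0,"wz":0,"claw":0.0854}
    - {"dx":0,"dy":0,"dz":-0.02,"wx":0,"wy":0,"wz":0,"claw":0.0854}
    - {"dx":0,"dy":0,"dz":-0.02,"wx":0,"wy":0,"wz":0,"claw":0.0854}
    - {"dx":0,"dy":0,"dz":-0.02,"wx":0,"wy":0,"wz":0,"claw":0.0854}
    - {"dx":0,"dy":0,"dz":-0.02,"wx":0,"wy":0,"wz":0,"claw":0.0854}
    - {"dx":0,"dy":0,"dz":-0.02,"wx":0,"wy":0,"wz":0,"claw":0.0854}
    - {"dx":0,"dy":0,"dz":0,"wx":0,"wy":0,"wz":0,"claw":0.0854}

```text
t: 21.82
eef_pos: [0.3386, 0.3456, 0.2075]
tool_rot: [0.284, 0.311, 0.902, -0.096]
contact_force: [0.8, 0.8, -0.3]
gripper_width: 1.003
grasp_force: 0.0
```

Run:
```python
from h import *
import cv2
o,p,R=cur();print(o["t"],p,o["contact_force"])
for n in("scene","side"):
    im,d=read_camera(n); a=im[:,:,::-1]; cv2.imwrite(f"pics/{n}9.png",a)
a=np.hstack([cv2.imread("pics/scene9.png")[90:320,190:390],cv2.imread("pics/side9.png")[170:400,180:400]])
cv2.imwrite("pics/f.png",cv2.resize(a,None,fx=1.9,fy=2.5))
```

```text
21.825 [0.3386 0.3456 0.2075] [ 0.8356  0.7582 -0.26  ]
```

View pics/f.png

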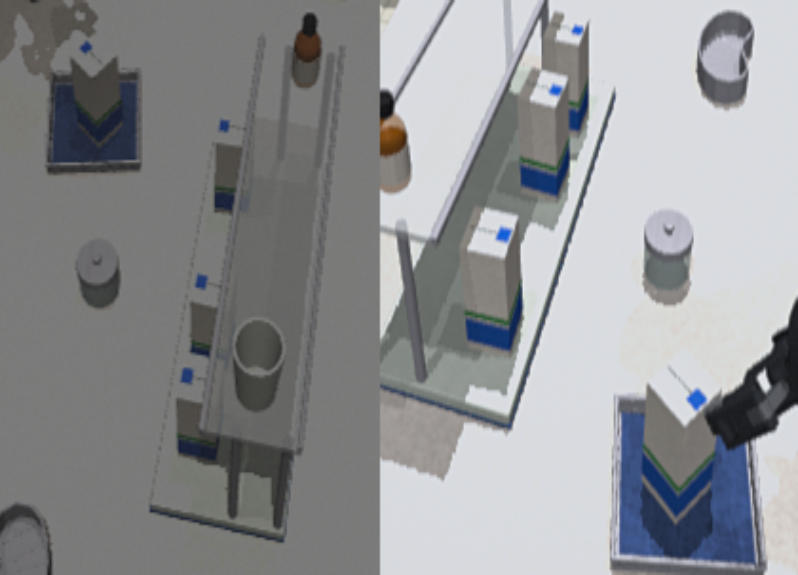

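The carton stands upright inside the tray, its foot near (677,520) in the right half. The three empties, jar, dish, cup and dropper are all in place, and the gripper is clear.

```bash
python3 -c "
from station import *
print(hand_in())"
```

```text
the job is handed in; nothing more can be done
None
```

I found the full carton (carton 2, about 2.8 N by heft) and stood it upright on the blue-lined tray with a gentle set-down. The empty cartons, jar, dish, cup and dropper looked in place in the last pictures. The job is handed in at about 22 s, but the hand-in gave no pass or fail result.

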